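Take a case from the propped showcase and stack it

TASK

Raise the showcase's clear lid until the stay drops behind its catch, ease the lid back so that it stands on the stay, and let go. Then take out the larger closed jewel case, the one that stands on edge in the middle, lay it down flat on the bare counter with its lid side up and let go of it, then take it again and set it squarely, lid side up, on top of the column of two like cases. Do not drop the case or the lid, do not shift the column or disturb the other goods, and leave the lid standing open on its stay.

Things in the scene. Friction and masses are not known exactly. Their poses are not given: they have to be found in the camera images.
- showcase: Dark wooden counter-top showcase, fixed, 220 (x) x 320 (y) x 80 mm high, walls 10 mm, light felt floor 8 mm above the counter. Origin: centre of its underside; +x to its hinged rear, -x to its front, +y to the side with the stay. On its rim lies a clear lid in a 14 mm thick wooden frame, 220 x 320 mm, 0.6 kg.
- lid (a joint): Lid angle, rad: 0 closed, grows as the front edge rises, stop at 1.52. The hinge is free: the lid falls shut unless held or propped. As it rises the stay trails its foot along the rail; near 1.41 the foot drops over the rail's step (the catch); lowered after that, the foot butts against the step and the lid stands at 1.36. Lowered before that, nothing holds it.
- lid_handle (a point): Middle of the lid's handle: a round brass bar 12 mm thick, parallel to the hinge line, in the plane of the lid, 45 mm in front of its front edge on two posts 120 mm apart. Closed, it is 87 mm above the counter; 265 mm from the hinge line. Fingers pointing down straddle it at every lid angle, and it can turn in the grip.
- lid_hinge (a point): Middle of the lid's hinge line, at the lid's mid-thickness, over the rear rim, 87 mm above the counter; the line runs along the showcase's y.
- stay_foot (a point): Centre of the round foot (radius 5 mm) of the stay, a steel bar 120 mm long pivoted on the lid's +y edge 95 mm from the hinge line, which hangs by its own weight. The foot rides on a metal rail along the outside of the showcase's +y wall, level with the rim; 90 mm in front of the hinge line the rail steps down by 8 mm.
- stay_catch (a point): Where the foot's centre lies when the stay is set: in the step of the rail, against its front face (79 mm above the counter).
- jewel_case: The case to take: closed, dark leatherette, 110 mm long (its y), 56 wide (its z), 36 thick (its x), about 0.2 kg. Stands on its long hinge edge on the felt, brass clasp edge up. Origin: centre of that lower edge; z towards the clasp edge; +x out of the lid face (lid: outer 12 mm, beyond the brass seam), which faces the showcase's rear. Flat and lid up, its x points up.
- case_mid (a point): Centre of the jewel case's volume, 28 mm from its origin along its z; 18 mm above the counter when it lies flat there.
- col_lower: Lower case of the column: same size and leatherette as the jewel case, lying flat on the counter, lid up, loose. Origin at the centre of its underside; x across the 56 mm width, y along the 110 mm length, z up (36 mm).
- col_upper: Upper case of the column, lying squarely on the lower one; same frame and size.
- col_top (a point): Centre of the top face of the upper case, 72 mm above the counter: the new case goes here with its length along theirs.
- ring_box: Bystander inside the showcase at its -y end: small closed ring box, 50 x 50 x 42 mm. Origin: centre of underside.
- bangle: Bystander inside the showcase at its +y end: pale stone bangle lying flat, 64 mm across, 10 mm high. Origin: centre of underside.
- mandrel: Bystander: brass ring-sizing stick with wooden grip, about 215 mm long along its x, 27 mm high, lying on the counter. Origin under its middle.
- scale: Bystander: flat black pocket scale, 130 x 85 x 20 mm. Origin: centre of underside.
- tub: Bystander: clear tub of rings, 120 x 170 x 75 mm high. Origin: centre of underside.
- calculator: Bystander: grey desk calculator, 150 x 100 x 17 mm. Origin: centre of underside.
Mind the look-alikes: they are no part of the job. What is shaped like the col_upper but grey or turquoise is not meant.

How it is judged:
By the outcome, as a careful person would: the job done as asked, in the order asked, and still so for the second after the job is handed in, with the robot touching nothing.
It also fails if it takes over 72 s, if anything falls off the work surface, if the arm or the gripper's body presses on something with over 40 N, if the wrist force passes 120 N, or if a joint passes its speed limit or range.

ROBOT

A 6-joint arm with a two-finger parallel gripper is mounted at the origin on the work surface. World frame = base frame: x ahead of the robot, y to its left, z up, the work surface at z = 0. Lengths are in m, angles in rad, forces in N, time in s.
With the tool pointing down it reaches from about 0.275 to 0.875 m from the base axis. Payload 12.5 kg.
Tool frame: the origin (TCP) lies on the centre line of the jaws, within the pads' length; the fingertips stand r.finger_overhang ahead of it and the grasp point (between the pads) lies 3 mm ahead of it (r.finger_overhang is the distance from the TCP to the fingertips, in m); z points along the fingers, y is the direction in which the jaws open and shut (so a half turn about z gives the same grasp; the last joint's range is limited). The gripper opens to 85 mm and grips with 20 to 120 N. Pads are 22 mm wide; open, the fingers measure 114 mm over their backs; the gripper's body (76 mm by 85 mm) begins 54 mm behind the grasp point. The pads swing forward as they close: fully open they stand 13 mm farther back than shut.
Start: joints at [-1.405, 0.351, 1.652, -0, 1.139, -0.085], TCP at [0.137, -0.533, 0.253] pointing down, gripper open.
Joint ranges: [-2.75, 2.75], [-0.79, 2.1], [0.01, 2.65], [-1.57, 4.71], [0.07, 3.14], [-2.87, 2.87]. Speed limits (rad/s): [2.22, 2.22, 2.79, 3.14, 3.14, 3.14].

INTERFACE

Orientations are given as a unit quaternion [x, y, z, w].
In Python, from cell import r, optics gives the robot as it stands. The module is installed in compiled form; this text tells all that it offers. Calls block until the motion is done:
- r.move_to(position, orientation): joint-space move of the TCP to a pose.
- r.move_linear(position, rot=None, vel=0.15): straight line of the TCP; rot=None keeps the orientation; vel is the mean speed in m/s.
- r.set_joints(angles): joint-space move.
- r.set_gripper(opening, squeeze=None): opening from 0.0 (shut) to 1.0 (fully open); squeeze is the grip in N (None keeps the last); returns when the fingers have stopped.
- r.sleep(seconds).
- r.inverse_kinematics(position, orientation): joint angles nearest the present ones, or None.
- optics.get_image(name): name is "scene" or "top" or "wrist"; returns a dict with "pixels" (420x560x3 uint8, red, green, blue), "depth" (420x560 float32, m along the optical axis (not along the pixel's ray), 0 where there is no reading), "fx", "fy", "cx", "cy" (pixels), "camera_from_world" (4x4, takes a point from world to camera coordinates); the wrist camera has in their place "mount" (4x4, takes a point from camera to tool coordinates, whose origin is the TCP and whose axes are the flange's). Camera axes: x right, y down, z forward; pixel columns grow to the right and rows downward; lengths in m; the calibration is good to about 2 mm. A picture is of the moment at which its call begins: read the wrist's pose just before it.
A pose or a line that the arm cannot do raises r.PlanningError and nothing moves.
- r.hand_in(): hands the job in, once; it reports no verdict.
Readings, each from a call of its own:
- r.current_t(): time.
- r.current_q(): joint angles.
- r.current_qvel(): joint speeds.
- r.current_effort(): joint torques, N m.
- r.current_tool_pos(): TCP position.
- r.current_ee_rot(): TCP orientation.
- r.current_contact_force(): force on the tool from outside, world axes, zero at the start.
- r.current_torque(): the same for the moment, N m.
- r.current_opening(): opening from 0.0 (shut) to 1.0 (fully open).
Only numpy, scipy, OpenCV 4.12 (cv2) and the standard library are available. Lean on these libraries where they do the work, as an engineer would, in place of code of your own. Each camera call takes 0.05 s, during which the arm holds its last target. There are 200 camera calls.

## Working session

There is one attempt and no reset: what is moved stays moved. The work goes in short steps, each a Python script; the robot and the scene stay as the last script left them, time stands still between calls to the robot, and variables do not carry over. Pictures are saved under pics/ and viewed, about 8 in all and at most 12, crops included, and the job is handed in when it is done.

```bash
mkdir -p pics
python3 - <<'E'
from cell import r, optics
import numpy as np, cv2
for n in ("scene","top"):
    d=optics.get_image(n); cv2.imwrite(f"pics/{n}0.png",d["pixels"][:,:,::-1]); np.savez(f"{n}0.npz",**d)
    print(n,d["fx"],d["fy"],d["cx"],d["cy"]); print(np.round(d["camera_from_world"],4).tolist())
print(r.finger_overhang,r.current_t(),r.current_ee_rot(),r.current_opening(),r.current_tool_pos())
E
```

```text
scene 417.5265672579851 417.5265672579851 275.3980497461399 211.51486074968605
[[-0.733, 0.6802, -0.0112, 0.3999], [0.4649, 0.4889, -0.7381, -0.1939], [-0.4966, -0.5462, -0.6746, 1.4868], [0.0, 0.0, 0.0, 1.0]]
top 439.286901219436 439.286901219436 277.95352720859506 203.881009742608
[[-0.0277, -0.9996, 0.0062, 0.0054], [-0.9861, 0.0263, -0.1641, 0.5354], [0.1639, -0.0107, -0.9864, 1.2958], [0.0, 0.0, 0.0, 1.0]]
0.022 0.1 [ 9.92144772e-01  1.25093884e-01 -3.05417471e-05 -5.19979710e-04] 1.0025826824043396 [ 0.13648702 -0.53251812  0.25281544]
```

View pics/top0.png

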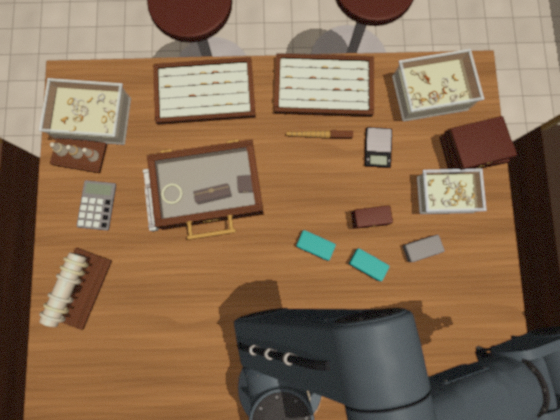

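View pics/scene0.png

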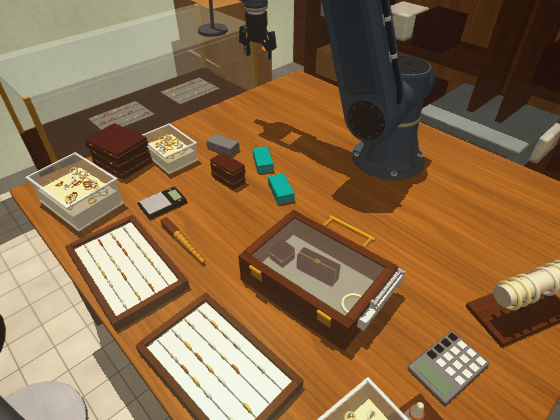

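Top view: showcase centred at (205,185), handle at (211,229), dark two-case column at (372,217). The jewel case is seen through the lid at (212,193), ring box at (245,184), bangle at (172,194). The stay and rail are on the left (+y) side, at x≈150.

```bash
cat > h.py <<'E'
import numpy as np, cv2
def cloud(d,T=None):
    """world points HxWx3; T = world_from_camera"""
    if T is None: T=np.linalg.inv(d["camera_from_world"])
    v,u=np.mgrid[0:420,0:560]; z=d["depth"]
    p=np.stack([(u-d["cx"])/d["fx"]*z,(v-d["cy"])/d["fy"]*z,z],-1)
    return p@T[:3,:3].T+T[:3,3]
def onplane(d,uv,h,T=None):
    if T is None: T=np.linalg.inv(d["camera_from_world"])
    uv=np.atleast_2d(uv).astype(float)
    ray=np.c_[(uv[:,0]-d["cx"])/d["fx"],(uv[:,1]-d["cy"])/d["fy"],np.ones(len(uv))]@T[:3,:3].T
    return T[:3,3]+ray*((h-T[2,3])/ray[:,2])[:,None]
def rect(pts):
    """minAreaRect in mm: centre, long side, short side, angle of long side"""
    (c,s,a)=cv2.minAreaRect((pts[:,:2]*1000).astype(np.float32))
    if s[0]<s[1]: s=(s[1],s[0]); a+=90
    return np.round(c,1),np.round(s,1),round((a+90)%180-90,2)
E
python3 - <<'E'
from h import *
for n,rois in (("top",dict(case=(140,280,130,235),col=(345,400,200,235))),("scene",dict(case=(230,410,205,350),col=(205,250,150,192)))):
    d=dict(np.load(n+"0.npz")); P=cloud(d); 
    hsv=cv2.cvtColor(d["pixels"],cv2.COLOR_RGB2HSV).astype(int)
    for k,(a,b,c,e) in rois.items():
        m=np.zeros((420,560),bool); m[c:e,a:b]=1
        print(n,k,"z percentiles",np.round(np.percentile(P[m][:,2],[1,25,50,75,90,97,99.5]),3))
        z=P[...,2]; lo,hi=(.086,.105) if k=="case" else (.064,.080)
        t=m&(z>lo)&(z<hi); 
        t=cv2.morphologyEx(t.astype(np.uint8),cv2.MORPH_OPEN,np.ones((2,2)))>0
        print("  depth",t.sum(),rect(P[t]),"z",np.median(z[t]))
        # colour outlines on plane
        if k=="col":
            dk=m&(hsv[...,2]<95)&((hsv[...,0]<12)|(hsv[...,0]>165))&t
            if dk.sum()>20:
                v,u=np.nonzero(dk); print("  colour",dk.sum(),rect(onplane(d,np.c_[u,v],.072)))
        else:
            br=m&(hsv[...,0]>15)&(hsv[...,0]<30)&(hsv[...,1]>120)&(hsv[...,2]>120)
            br&=(z>.05); v,u=np.nonzero(br)
            print("  brass",br.sum(), rect(onplane(d,np.c_[u,v],.087)))
E
python3 -c "
import cv2
a=cv2.imread('pics/top0.png')[125:245,135:275];b=cv2.imread('pics/scene0.png')[200:355,225:415]
cv2.imwrite('pics/crop0.png',cv2.hconcat([cv2.resize(a,(400,343),interpolation=2).copy(),cv2.resize(b,(400,343),interpolation=2)]))"
```

```text
top case z percentiles [-0.005  0.001  0.087  0.091  0.094  0.097  0.101]
  depth 7485 (array([515.5, 204.4]), array([450.7, 339.7]), 7.93) z 0.09050164138272909
  brass 293 (array([578.9, 208. ]), array([278. , 233.9]), 7.37)
top col z percentiles [-0.006 -0.     0.003  0.071  0.074  0.076  0.079]
  depth 679 (array([ 434.6, -172.8]), array([420.5,  80.4]), -67.07) z 0.07172318404126665
  colour 47 (array([ 464.2, -278. ]), array([103.5,  42.3]), 68.1)
scene case z percentiles [-0.004 -0.     0.024  0.089  0.092  0.095  0.097]
  depth 9791 (array([780.7, 294.6]), array([886.2, 377.8]), 21.86) z 0.0894325252524838
  brass 428 (array([574.4, 231.2]), array([296. , 279.8]), -82.39)
scene col z percentiles [-0.004 -0.     0.005  0.054  0.071  0.073  0.864]
  depth 380 (array([ 461. , -289.1]), array([116. , 103.7]), 3.16) z 0.0707775920487142
  colour 338 (array([ 493.4, -279.8]), array([115. ,  57.6]), -85.78)
```

View pics/crop0.png

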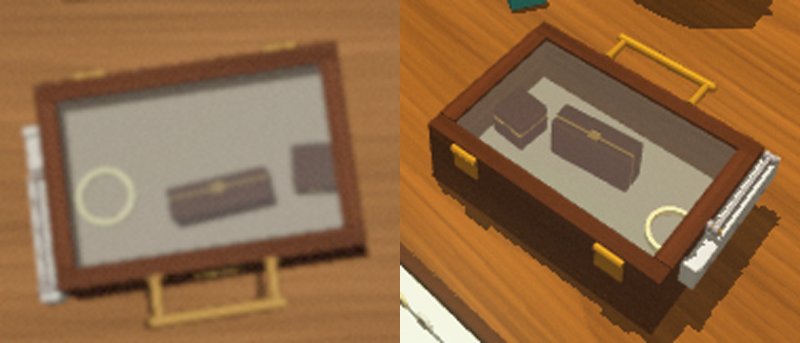

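Run:
```python
from h import *
def big(m):
    n,l,s,_=cv2.connectedComponentsWithStats(m.astype(np.uint8)); return l==1+np.argmax(s[1:,4])
for n,rois in (("top",dict(case=(150,275,130,240),col=(348,396,203,232))),("scene",dict(case=(235,400,205,350),col=(205,250,150,192)))):
    d=dict(np.load(n+"0.npz")); P=cloud(d); z=P[...,2]
    hsv=cv2.cvtColor(cv2.bilateralFilter(d["pixels"],5,30,3),cv2.COLOR_RGB2HSV).astype(int)
    a,b,c,e=rois["case"]; m=np.zeros((420,560),bool); m[c:e,a:b]=1
    zs=cv2.medianBlur(z.astype(np.float32),5)
    t=m&(zs>.08)&(zs<.105); t=big(cv2.morphologyEx(t.astype(np.uint8),cv2.MORPH_OPEN,np.ones((7,7))))
    v,u=np.nonzero(t); print(n,"lid",rect(onplane(d,np.c_[u,v],.094)))
    br=m&(hsv[...,0]>15)&(hsv[...,0]<30)&(hsv[...,1]>110)&(hsv[...,2]>95)&(zs>.03)
    k,l,s,_=cv2.connectedComponentsWithStats(br.astype(np.uint8))
    for i in range(1,k):
        if s[i,4]>25:
            v,u=np.nonzero(l==i); print("  brass",s[i].tolist(),rect(onplane(d,np.c_[u,v],.087)))
    a,b,c,e=rois["col"]; m=np.zeros((420,560),bool); m[c:e,a:b]=1
    t=m&(zs>.055)&(zs<.08); t=big(cv2.morphologyEx(t.astype(np.uint8),cv2.MORPH_OPEN,np.ones((3,3))))
    v,u=np.nonzero(t); print("  col",t.sum(),rect(onplane(d,np.c_[u,v],.072)), "depthxy",P[t&(zs>.066)].mean(0).round(4))
```

```text
top lid (array([600.1, 214.7]), array([329.7, 229.9]), -82.9)
  brass [227, 139, 12, 4, 31] (array([725.7, 123.5]), array([33.7,  8.3]), -81.61)
  brass [160, 149, 12, 4, 31] (array([700. , 324.7]), array([33.4,  7.7]), -81.62)
  brass [187, 215, 48, 24, 301] (array([466.5, 192.6]), array([138.3,  51.4]), -82.9)
  col 699 (array([ 487.5, -288.9]), array([112.1,  56.8]), -84.36) depthxy [ 0.4879 -0.2896  0.074 ]
scene lid (array([600.8, 218.8]), array([340.7, 240.3]), -82.78)
  brass [322, 215, 53, 33, 304] (array([461.8, 191.7]), array([138.2,  45.6]), -82.84)
  brass [311, 258, 13, 7, 28] (array([596.2, 205.8]), array([33., 11.]), -64.39)
  brass [249, 265, 13, 16, 107] (array([729.9, 129.2]), array([52.6, 21.2]), -82.47)
  brass [317, 310, 15, 17, 141] (array([705.3, 325. ]), array([43.1, 21.3]), -83.08)
  col 444 (array([ 496.2, -282. ]), array([122.1,  68.2]), -84.36) depthxy [ 0.4908 -0.288   0.0708]
```

```bash
cat >> h.py <<'E'
from scipy.spatial.transform import Rotation as R
YAW=np.deg2rad(7.1)
def tool(yaw,pitch=0.,s=1):
    """tool z = down pitched forward by pitch (towards heading yaw); jaws (y) in the heading's vertical plane"""
    h=np.array([np.cos(yaw),np.sin(yaw),0]); 
    z=-np.cos(pitch)*np.array([0,0,1])+np.sin(pitch)*h
    y=s*(np.cos(pitch)*h+np.sin(pitch)*np.array([0,0,1])); x=np.cross(y,z)
    return R.from_matrix(np.c_[x,y,z]).as_quat()
def wristT(r,d):
    p=r.current_tool_pos(); T=np.eye(4); T[:3,:3]=R.from_quat(r.current_ee_rot()).as_matrix(); T[:3,3]=p
    return T@d["mount"]
E
python3 - <<'E'
from h import *
from cell import r,optics
q0=r.current_q()
for s in (1,-1):
    for nm,p,a in (("handle",[.446,.19,.09],0),("up",[.667,.218,.36],0),("case",[.55,.2,.06],0),("lay",[.58,-.08,.05],np.deg2rad(60)),("lay30",[.56,-.08,.1],np.deg2rad(30)),("col",[.49,-.288,.1],0)):
        yw=YAW if nm!="col" else np.deg2rad(5.6)
        if nm.startswith("lay"): yw=0
        q=r.inverse_kinematics(np.array(p),tool(yw,a,s)); print(s,nm,None if q is None else np.round(q,2))
s=1
r.set_gripper(.45)
r.move_to(np.array([.42,.10,.30]),tool(YAW,0,1)) if False else None
E
python3 - <<'E'
from h import *
d=dict(np.load("top0.npz"));hsv=cv2.cvtColor(d["pixels"],cv2.COLOR_RGB2HSV)
m=cv2.inRange(hsv,(80,100,60),(100,255,255));n,l,s,_=cv2.connectedComponentsWithStats(m)
for i in range(1,n):
    if s[i,4]>100:
        v,u=np.nonzero(l==i);print("turq",rect(onplane(d,np.c_[u,v],.036)))
E
```

```text
1 handle [ 0.31  0.48  1.94 -0.    0.71  0.18]
1 up [ 0.25  0.58  1.05 -0.    1.52  0.13]
1 case [ 0.27  0.67  1.69 -0.    0.79  0.15]
1 lay None
1 lay30 [-0.28  0.48  2.05  0.92  0.18 -1.16]
1 col [-0.61  0.58  1.72 -0.    0.84 -0.71]
-1 handle None
-1 up None
-1 case None
-1 lay [-0.34  0.77  2.2   2.76  0.88  0.08]
-1 lay30 [-0.28  0.48  2.05  0.92  0.18  1.98]
-1 col [-0.61  0.58  1.72 -0.    0.84  2.43]
turq (array([ 407.9, -119. ]), array([106.7,  53.7]), 64.32)
turq (array([ 345.2, -276.8]), array([108.7,  54.8]), 58.54)
```

Run:
```python
from h import *
from cell import r,optics
for P in ([.55,-.1],[.5,.0],[.60,-.1]):
  for yd in range(-180,180,20):
    o=[]
    for pd,z in ((0,.12),(35,.09),(62,.05)):
        q=r.inverse_kinematics(np.array(P+[z]),tool(np.deg2rad(yd),np.deg2rad(pd),1)); o.append(None if q is None else np.round(q,2).tolist())
    if o[2] and o[0]: print(P,yd,*o)
```

```text
[0.55, -0.1] -160 [-0.26, 0.54, 1.74, -0.0, 0.87, 2.53] [-0.14, 0.83, 1.4, -0.28, 1.47, 2.75] [-0.1, 1.12, 1.14, -0.41, 1.9, 2.78]
[0.55, -0.1] -140 [-0.26, 0.54, 1.74, -0.0, 0.87, 2.18] [-0.09, 0.79, 1.48, -0.43, 1.35, 2.55] [-0.01, 1.06, 1.27, -0.62, 1.73, 2.64]
[0.55, -0.1] -120 [-0.26, 0.54, 1.74, -0.0, 0.87, 1.83] [-0.04, 0.74, 1.59, -0.58, 1.19, 2.38] [0.06, 1.0, 1.44, -0.83, 1.53, 2.57]
[0.55, -0.1] -100 [-0.26, 0.54, 1.74, -0.0, 0.87, 1.48] [-0.02, 0.68, 1.72, -0.74, 1.0, 2.22] [0.11, 0.92, 1.63, -1.07, 1.31, 2.56]
[0.55, -0.1] -80 [-0.26, 0.54, 1.74, -0.0, 0.87, 1.13] [-0.02, 0.62, 1.85, -0.92, 0.79, 2.09] [0.12, 0.86, 1.83, -1.39, 1.11, 2.64]
[0.55, -0.1] -60 [-0.26, 0.54, 1.74, -0.0, 0.87, 0.78] [-0.05, 0.56, 1.97, -1.15, 0.55, 1.99] [0.09, 0.81, 2.02, 4.45, 0.98, 2.8]
[0.55, -0.1] 40 [-0.26, 0.54, 1.74, -0.0, 0.87, -0.96] [-0.5, 0.56, 1.96, 1.06, 0.66, -2.08] [-0.66, 0.81, 2.01, 1.61, 1.04, -2.79]
[0.55, -0.1] 60 [-0.26, 0.54, 1.74, -0.0, 0.87, -1.31] [-0.52, 0.62, 1.84, 0.84, 0.88, -2.19] [-0.66, 0.86, 1.83, 1.23, 1.19, -2.66]
[0.55, -0.1] 80 [-0.26, 0.54, 1.74, -0.0, 0.
[... 2493 characters left out ...]
7, -1.96] [-0.59, 0.84, 1.91, 1.62, 1.02, -2.69]
[0.6, -0.1] 60 [-0.24, 0.61, 1.6, -0.0, 0.93, -1.29] [-0.48, 0.68, 1.72, 0.82, 0.9, -2.1] [-0.61, 0.9, 1.71, 1.24, 1.19, -2.57]
[0.6, -0.1] 80 [-0.24, 0.61, 1.6, -0.0, 0.93, -1.64] [-0.47, 0.74, 1.58, 0.66, 1.12, -2.25] [-0.58, 0.97, 1.5, 0.97, 1.42, -2.53]
[0.6, -0.1] 100 [-0.24, 0.61, 1.6, -0.0, 0.93, -1.99] [-0.43, 0.81, 1.45, 0.51, 1.31, -2.42] [-0.52, 1.05, 1.29, 0.75, 1.65, -2.56]
[0.6, -0.1] 120 [-0.24, 0.61, 1.6, -0.0, 0.93, -2.34] [-0.38, 0.86, 1.33, 0.36, 1.46, -2.61] [-0.44, 1.13, 1.1, 0.55, 1.86, -2.66]
[0.6, -0.1] 140 [-0.24, 0.61, 1.6, -0.0, 0.93, -2.69] [-0.33, 0.91, 1.23, 0.21, 1.58, -2.83] [-0.36, 1.2, 0.95, 0.33, 2.03, -2.83]
```

Run:
```python
from h import *
from cell import r,optics
r.set_gripper(.42,40)
r.move_to(np.array([.40,.184,.30]),tool(YAW))
d=optics.get_image("wrist"); T=wristT(r,d)
cv2.imwrite("pics/w1.png",d["pixels"][:,:,::-1]); np.savez("w1.npz",T=T,**d)
print(r.current_t(),r.current_opening(),r.current_contact_force(),np.round(T,3).tolist())
hsv=cv2.cvtColor(d["pixels"],cv2.COLOR_RGB2HSV)
m=cv2.inRange(hsv,(15,110,80),(32,255,255)); n,l,s,_=cv2.connectedComponentsWithStats(m)
for i in range(1,n):
    if s[i,4]>80:
        v,u=np.nonzero(l==i);print("brass",s[i].tolist(),rect(onplane(d,np.c_[u,v],.087,T)))
```

```text
3.5917 0.4229811910247996 [-0.07636042 -0.65177841 -0.73713878] [[0.993, 0.115, 0.039, 0.39], [0.121, -0.943, -0.311, 0.263], [0.001, 0.313, -0.95, 0.421], [0.0, 0.0, 0.0, 1.0]]
brass [261, 21, 21, 60, 773] (array([381.1, 306.8]), array([49. , 15.8]), -73.32)
brass [6, 107, 368, 291, 57696] (array([294.9,  69.9]), array([444.2, 337.9]), 11.14)
brass [353, 153, 9, 47, 284] (array([479.1, 200.4]), array([48. ,  7.5]), -82.62)
brass [531, 271, 29, 94, 397] (array([743.4,  57.7]), array([130.3,  17.9]), -83.21)
brass [431, 320, 114, 65, 2952] (array([6.737e+02, 4.000e-01]), array([134.3,  96.8]), 6.94)
brass [0, 344, 14, 75, 523] (array([  87.5, -119.5]), array([123.8,  16.5]), 82.28)
brass [169, 379, 7, 39, 175] (array([ 297.1, -118. ]), array([65.2,  7.4]), 88.02)
brass [381, 380, 36, 40, 570] (array([582.6, -94.4]), array([83.9, 30.8]), -46.94)
brass [140, 392, 25, 28, 304] (array([ 282.4, -140. ]), array([59.3, 25.4]), 59.45)
```

View pics/w1.png

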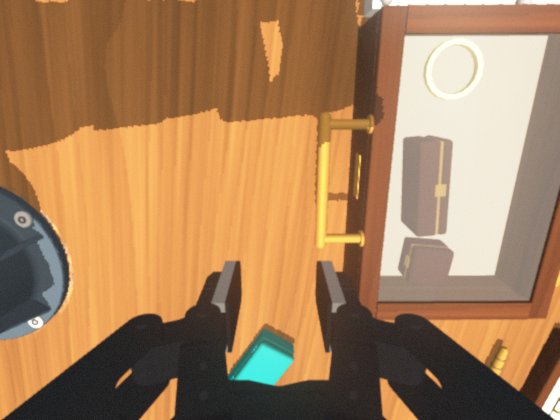

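Run:
```python
from h import *
d=dict(np.load("w1.npz"));T=d["T"]
f=lambda uv,h:print(np.round(onplane(d,np.array(uv),h,T)*1000,1)[:,:2].tolist())
print("bar");f([[325,115],[321,246],[323,181]],.087)
print("lid top corners (front -y, rear-left..)");f([[404,6],[377,318],[406,35],[386,304]],.094)
print("case top corners");f([[424,137],[452,141],[447,235],[418,233],[437,140],[433,234]],.064)
print("clasp");f([[440,190]],.064)
print("ring box top");f([[428,262]],.05)
p=onplane(d,np.array([[325,115],[321,246]]),.087,T);v=p[0]-p[1];print(np.degrees(np.arctan2(v[1],v[0])),np.linalg.norm(v))
```

```text
bar
[[437.1, 256.4], [455.6, 119.3], [445.9, 191.6]]
lid top corners (front -y, rear-left..)
[[488.8, 354.0], [533.6, 40.0], [496.0, 332.3], [539.8, 59.8]]
case top corners
[[547.8, 246.6], [578.3, 246.1], [603.1, 140.9], [569.1, 139.2], [562.3, 245.2], [586.7, 140.1]]
clasp
[[580.3, 192.4]]
ring box top
[[598.2, 98.0]]
97.68868021735659 0.1383456313843153
```

Run:
```python
from h import *
from cell import r,optics
Y=np.deg2rad(7.3); hx=np.array([np.cos(Y),np.sin(Y),0]); H=np.array([.709,.2215,.087]); L=.265
def pos(t): return H+L*(-np.cos(t)*hx+np.sin(t)*np.array([0,0,1]))+[0,0,.003]
r.move_to(pos(0)+[0,0,.06],tool(Y)); r.move_linear(pos(0),vel=.12)
print("at",r.current_contact_force().round(1))
r.set_gripper(0.0,40); print("grip",r.current_opening(),r.current_contact_force().round(1))
off=np.zeros(3)
for t in np.linspace(.1,1.45,14):
    r.move_linear(pos(t)+off,vel=.16); F=np.array(r.current_contact_force())
    print(round(t,2),F.round(1),"along hx",round(F@hx,1))
    if np.linalg.norm(F)>50: print("STOP");break
d=optics.get_image("scene"); cv2.imwrite("pics/s2.png",d["pixels"][:,:,::-1])
print(r.current_t())
```

```text
at [-0.6  0.8 -0.2]
grip 0.123312960104388 [-6.3 -1.   9.8]
0.1 [-3.   2.  -3.3] along hx -2.8
0.2 [-5.8  1.2 -2.2] along hx -5.6
0.31 [-7.1  1.1 -0.9] along hx -6.9
0.41 [-12.4  -0.2   1.3] along hx -12.4
0.52 [-16.9  -1.1   5.2] along hx -16.9
0.62 [-23.7  -2.8  12. ] along hx -23.9
0.72 [-30.   -3.9  21.5] along hx -30.2
0.83 [-33.1  -5.9  30.6] along hx -33.6
0.93 [-23.7  -5.   29. ] along hx -24.1
1.03 [-17.6  -2.5  26.8] along hx -17.7
1.14 [-9.8 -2.4 19.6] along hx -10.0
1.24 [-7.7 -1.2 17.1] along hx -7.8
1.35 [-5.6 -0.7 15.2] along hx -5.7
1.45 [-2.7  0.6 10.7] along hx -2.6
9.85
```

View pics/s2.png

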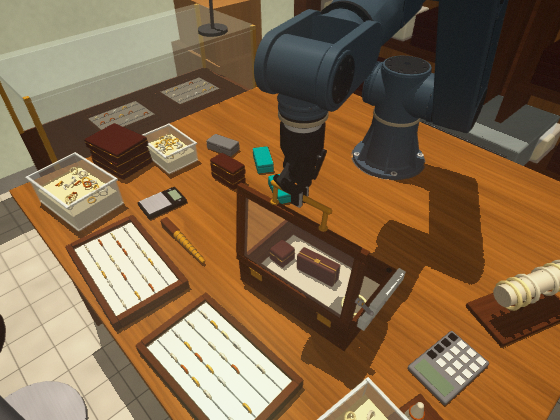

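```bash
cat >> h.py <<'E'
def lid_angle(d):
    P=cloud(d); hsv=cv2.cvtColor(d["pixels"],cv2.COLOR_RGB2HSV)
    m=(cv2.inRange(hsv,(13,100,60),(32,255,255))>0)&(P[...,2]>.27)&(P[...,2]<.42)&(P[...,0]>.55)&(P[...,0]<.78)&(P[...,1]>.1)&(P[...,1]<.33)
    Q=P[m]; hx=np.array([np.cos(np.deg2rad(7.3)),np.sin(np.deg2rad(7.3)),0]); D=Q-[.709,.2215,.087]; rad=np.hypot(D@hx,D[:,2])
    k=rad>.252; return m.sum(),k.sum(),np.round(np.median(np.arctan2(D[k][:,2],-(D[k]@hx))),3),np.round(np.median(rad[k]),4),np.round(np.median(Q[k],0),4)
E
python3 - <<'E'
from h import *
from cell import r,optics
print(lid_angle(optics.get_image("scene")),lid_angle(optics.get_image("top")),np.round(r.current_tool_pos(),4))
E
python3 -c "
import cv2
a=cv2.imread('pics/s2.png')[170:350,225:415];cv2.imwrite('pics/s2c.png',cv2.resize(a,None,fx=3.2,fy=3.2,interpolation=2))"
```

```text
(np.int64(714), np.int64(313), np.float64(1.472), np.float64(0.2677), array([0.6777, 0.2473, 0.3534])) (np.int64(138), np.int64(50), np.float64(1.45), np.float64(0.2697), array([0.6844, 0.1612, 0.3548])) [0.6778 0.2176 0.3553]
```

View pics/s2c.png

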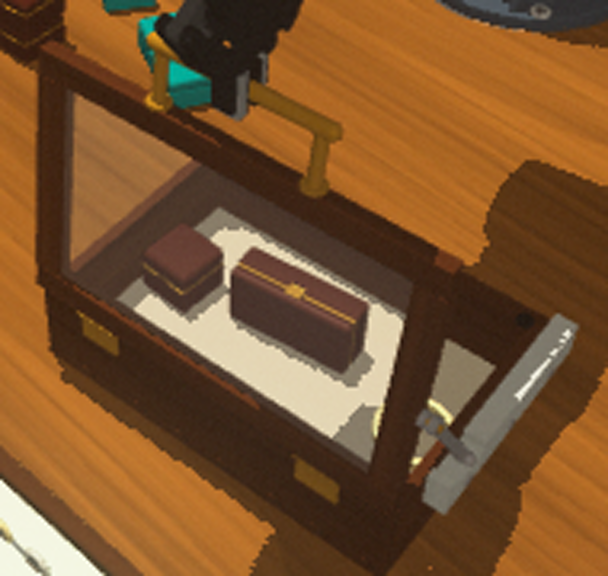

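Lid is up at ~1.45 rad with the stay trailing at the rail on the right (crop ~(450,440)). Easing back now and watching the force.

Run:
```python
from h import *
from cell import r,optics
Y=np.deg2rad(7.3); hx=np.array([np.cos(Y),np.sin(Y),0]); H=np.array([.709,.2215,.087]); L=.265
def pos(t): return H+L*(-np.cos(t)*hx+np.sin(t)*np.array([0,0,1]))+[0,0,.003]
r.move_linear(pos(1.46),vel=.05); print(np.round(r.current_contact_force(),1))
for t in np.arange(1.43,1.325,-.015):
    r.move_linear(pos(t),vel=.05); F=np.array(r.current_contact_force()); print(round(t,3),F.round(1))
    if F@hx>9: break
d=optics.get_image("scene"); print(lid_angle(d)); 
r.set_gripper(.3); print("open",np.round(r.current_contact_force(),1),r.current_t())
d=optics.get_image("scene"); print(lid_angle(d));
```

```text
[-2.6  0.2 10.1]
1.43 [-2.7  0.5  9.3]
1.415 [-2.6 -0.3  9.9]
1.4 [-2.3 -0.2  9.8]
1.385 [-2.9 -0.2  8.7]
1.37 [-3.   0.  10.2]
1.355 [-1.1  0.  10.7]
1.34 [3.4 0.9 9.2]
(np.int64(869), np.int64(325), np.float64(1.366), np.float64(0.2667), array([0.6507, 0.2415, 0.3483]))
open [ 0.2 -0.3  0.8] 12.3583
(np.int64(943), np.int64(313), np.float64(1.372), np.float64(0.2671), array([0.6519, 0.2435, 0.3489]))
```

Run:
```python
from h import *
from cell import r,optics
p=np.array(r.current_tool_pos())
r.move_linear(p+[0,0,.05],vel=.15); r.move_linear(np.array([.54,.225,.36]),vel=.3); print(np.round(r.current_contact_force(),1))
d=optics.get_image("wrist"); T=wristT(r,d); cv2.imwrite("pics/w3.png",d["pixels"][:,:,::-1]); np.savez("w3.npz",T=T,**d)
print(lid_angle(optics.get_image("scene")),r.current_t())
P=cloud(d,T); z=P[...,2]; zs=cv2.medianBlur(z.astype(np.float32),5)
m=(zs>.054)&(zs<.075)&(P[...,0]>.52)&(P[...,0]<.64)&(P[...,1]>.12)&(P[...,1]<.26)
m=cv2.morphologyEx(m.astype(np.uint8),cv2.MORPH_OPEN,np.ones((3,3)))
n,l,s,_=cv2.connectedComponentsWithStats(m); i=1+np.argmax(s[1:,4]); v,u=np.nonzero(l==i); print(s[i],rect(onplane(d,np.c_[u,v],.064,T)),np.median(z[l==i]))
```

```text
[0.6 0.3 1.4]
(np.int64(1113), np.int64(463), np.float64(1.372), np.float64(0.2676), array([0.6551, 0.2231, 0.3493])) 13.525
[ 285  153   32   83 2189] (array([575.1, 193.1]), array([110.2,  35.6]), -77.9) 0.06428785291658434
```

View pics/w3.png

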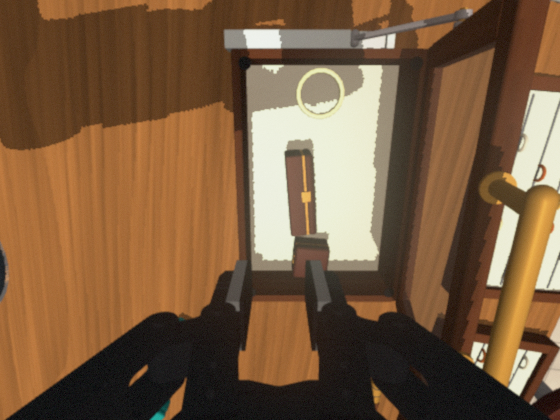

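Run:
```python
from h import *
from cell import r,optics
C=np.deg2rad(12.1)
def tips(tag):
    d=optics.get_image("wrist"); P=cloud(d,d["mount"]); m=(np.abs(P[...,0])<.025)&(np.abs(P[...,1])<.06)&(P[...,2]>-.02)&(P[...,2]<.04)&(d["depth"]>0)
    Q=P[m]; print(tag,round(r.current_opening(),3),[ (np.round(np.percentile(S[:,2],97),4),np.round(np.percentile(S[:,1],[3,97]),4).tolist(),len(S)) for S in (Q[Q[:,1]<0],Q[Q[:,1]>0])])
tips("a")
r.set_gripper(.95,40); tips("b"); r.set_gripper(.64); tips("c")
r.move_to(np.array([.5751,.1931,.13]),tool(C)); r.move_linear(np.array([.5751,.1931,.062]),vel=.1)
print("down",np.round(r.current_contact_force(),1)); r.set_gripper(0,45); print("grip",r.current_opening(),np.round(r.current_contact_force(),1))
r.move_linear(np.array([.5751,.1931,.075]),vel=.05);print("lift",r.current_opening(),np.round(r.current_contact_force(),1))
r.move_linear(np.array([.5751,.1931,.21]),vel=.2); tips("held")
print(np.round(r.current_contact_force(),1),r.current_t())
```

```text
a 0.298 [(np.float64(0.0163), [-0.0256, -0.0127], 1912), (np.float64(0.0161), [0.0128, 0.0257], 1901)]
b 0.948 [(np.float64(0.0076), [-0.0533, -0.0402], 2181), (np.float64(0.0075), [0.0403, 0.0533], 2172)]
c 0.641 [(np.float64(0.0142), [-0.04, -0.0271], 2226), (np.float64(0.014), [0.0272, 0.0401], 2217)]
down [ 1.  0. -0.]
grip 0.41192832107364286 [-1.2 -0.5  6.3]
lift 0.4120440449138974 [ 0.1  0.1 -2.2]
held 0.415 [(np.float64(0.0075), [-0.0287, -0.0006], 6067), (np.float64(0.008), [0.0007, 0.0288], 6031)]
[-0.1 -0.8 -1.9] 17.9833
```

Run:
```python
from h import *
from cell import r,optics
C=np.deg2rad(12.1); q60=tool(np.pi/2,np.deg2rad(60))
r.move_linear(np.array([.575,-.04,.22]),vel=.35)
r.move_to(np.array([.60,-.07,.22]),tool(np.pi/2)); print(r.current_t(),np.round(r.current_q(),2))
r.move_to(np.array([.63,-.05,.12]),q60); print(r.current_t(),np.round(r.current_q(),2),np.round(r.current_contact_force(),1))
r.move_linear(np.array([.63,-.05,.052]),vel=.12); F0=np.array(r.current_contact_force()); print("F0",F0.round(1))
z=.052
while z>.038:
    z-=.0015; r.move_linear(np.array([.63,-.05,z]),vel=.05); F=np.array(r.current_contact_force())-F0
    if F[2]>4: break
print(z,F.round(1),r.current_t(),r.current_opening())
d=optics.get_image("scene"); cv2.imwrite("pics/s4.png",cv2.resize(d["pixels"][110:290,140:380,::-1],None,fx=3,fy=3,interpolation=2))
```

```text
20.0667 [-0.19  0.48  1.54  0.    1.12 -1.76]
20.925 [-0.46  0.89  1.4   0.89  1.52 -2.41] [-0.7  0.2 -0.6]
F0 [ 0.1 -0.4 -1.3]
0.04149999999999999 [-2.2 -1.6  9.2] 23.3917 0.4123738556932235
```

View pics/s4.png

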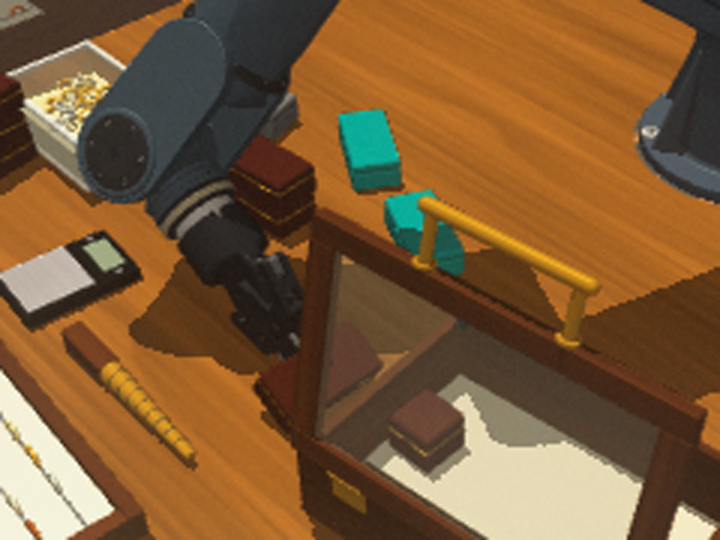

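Run:
```python
from h import *
from cell import r,optics
yt=np.array([0,.5,.8660]); P=np.array([.63,-.05,.0420]); o=.412
r.move_linear(P,vel=.05)
r.set_gripper(o,20)
while o<.935:
    o=min(o+.05,.94); r.set_gripper(o); P=P+yt*.05*.0425; r.move_linear(P,vel=.08)
    F=np.array(r.current_contact_force())
    if abs(F).max()>15: print("F",o,F.round(1))
print(round(r.current_opening(),3),F.round(1),r.current_t())
d=optics.get_image("wrist"); T=wristT(r,d); cv2.imwrite("pics/w5.png",d["pixels"][:,:,::-1]); np.savez("w5.npz",T=T,**d); print(np.round(r.current_tool_pos(),4))
```

```text
0.941 [0.5 1.3 0.1] 29.125
[ 0.63   -0.0383  0.0623]
```

View pics/w5.png

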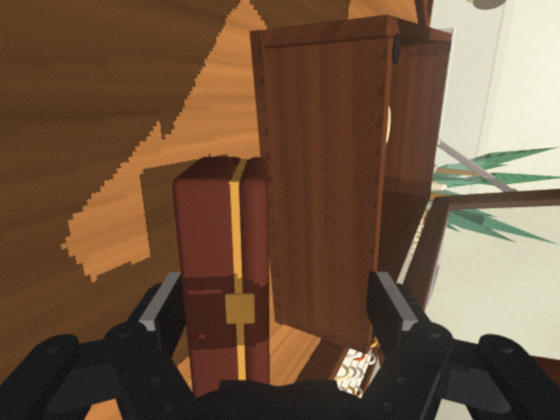

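Case rests on the lower (left) finger at u≈185, clasp edge towards the camera, lid side (right of seam) up. Lowering it by steepening the finger.

Run:
```python
from h import *
from cell import r,optics
def pose(p,th,s):
    q=tool(np.pi/2,np.deg2rad(p)); t=np.deg2rad(th)
    c=np.array([.63,-.012-s*np.cos(t),s*np.sin(t)])
    return c-R.from_quat(q).apply([0,-.0402,.0125]),q
for w in ((60,29.5,.046),(48,24,.047),(36,18,.047),(25,12,.047),(17,8,.047),(12,5,.048)):
    P,q=pose(*w); r.move_linear(P,q,vel=.08); F=np.array(r.current_contact_force()); print(w,P.round(4),F.round(1))
    if abs(F).max()>15: print("STOP");break
else:
    r.move_linear(P+[0,-.011,.001],vel=.05); print(np.round(r.current_contact_force(),1))
    r.move_linear(np.array([.63,-.045,.13]),tool(np.pi/2),vel=.15); r.move_linear(np.array([.59,-.045,.25]),vel=.3)
    print(np.round(r.current_contact_force(),1))
d=optics.get_image("wrist"); T=wristT(r,d); cv2.imwrite("pics/w6.png",d["pixels"][:,:,::-1]); np.savez("w6.npz",T=T,**d)
print(r.current_t(),lid_angle(optics.get_image("scene")))
P=cloud(d,T); z=P[...,2]; zs=cv2.medianBlur(z.astype(np.float32),5)
m=(zs>.025)&(zs<.06)&(P[...,0]>.5)&(P[...,0]<.75)&(P[...,1]>-.14)&(P[...,1]<.03)
m=cv2.morphologyEx(m.astype(np.uint8),cv2.MORPH_OPEN,np.ones((3,3)))
n,l,s,_=cv2.connectedComponentsWithStats(m); i=1+np.argmax(s[1:,4]); v,u=np.nonzero(l==i); print(s[i],rect(onplane(d,np.c_[u,v],.036,T)),np.percentile(z[l==i],[5,50,95]))
```

```text
(60, 29.5, 0.046) [ 0.63   -0.0428  0.0637] [-0.1 -0.3 -0.8]
(48, 24, 0.047) [ 0.63   -0.0373  0.0574] [-0.2 -1.7  0.4]
(36, 18, 0.047) [ 0.63   -0.0315  0.0483] [ 0.1 -0.2 -1.2]
(25, 12, 0.047) [ 0.63   -0.0268  0.0381] [-0.3 -0.6 -1. ]
(17, 8, 0.047) [ 0.63   -0.0238  0.0302] [0.1 0.5 0.7]
(12, 5, 0.048) [ 0.63   -0.0231  0.0248] [-0.3 -0.1  0.1]
[0.4 0.2 0.4]
[-1.7 -0.5  0.1]
32.875 (np.int64(1093), np.int64(439), np.float64(1.373), np.float64(0.2673), array([0.6555, 0.2221, 0.3491]))
[ 266  171   54   97 4979] (array([630.6, -30.6]), array([109.3,  55.3]), -0.48) [0.03322922 0.03534903 0.03661202]
```

View pics/w6.png

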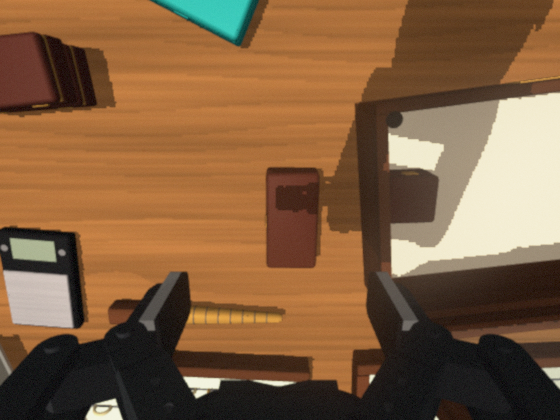

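Run:
```python
from h import *
from cell import r,optics
r.move_to(np.array([.47,-.285,.30]),tool(np.pi/2))
d=optics.get_image("wrist"); T=wristT(r,d); np.savez("w7.npz",T=T,**d)
P=cloud(d,T); z=P[...,2]; zs=cv2.medianBlur(z.astype(np.float32),3)
for lo in (.062,.066):
    m=(zs>lo)&(zs<.08)&(P[...,0]>.42)&(P[...,0]<.56)&(P[...,1]>-.38)&(P[...,1]<-.2)
    m=cv2.morphologyEx(m.astype(np.uint8),cv2.MORPH_OPEN,np.ones((3,3)))
    n,l,s,_=cv2.connectedComponentsWithStats(m); i=1+np.argmax(s[1:,4]); v,u=np.nonzero(l==i); print(s[i],rect(onplane(d,np.c_[u,v],.072,T)),np.percentile(z[l==i],[5,50,95]))
# side check: lower case seam region below top
print(r.current_t())
# pick up the case
r.set_gripper(.80,40)
r.move_to(np.array([.6306,-.0306,.10]),tool(np.pi/2-np.deg2rad(.5)))
r.move_linear(np.array([.6306,-.0306,.029]),vel=.12); print("down",np.round(r.current_contact_force(),1))
r.set_gripper(0,40); print("grip",r.current_opening(),np.round(r.current_contact_force(),1))
r.move_linear(np.array([.6306,-.0306,.045]),vel=.08); print("lift",r.current_opening(),np.round(r.current_contact_force(),1))
r.move_linear(np.array([.62,-.05,.20]),vel=.25); print(r.current_t(),np.round(r.current_contact_force(),1))
```

```text
[ 219  165  103   57 4931] (array([ 485. , -292.2]), array([108.7,  57.4]), -84.63) [0.07017759 0.07232389 0.07358353]
[ 219  165  103   57 4905] (array([ 485.5, -292.1]), array([108.7,  56.4]), -84.63) [0.07031958 0.07232848 0.07358377]
34.0333
down [-0.4 -0.4  0.4]
grip 0.6468557969758418 [-1.2 -0.3  6.7]
lift 0.6490503984361042 [-0.1  0.  -2. ]
37.8 [-0.3  1.  -2.7]
```

Run:
```python
from h import *
from cell import r,optics
X,Yc=.4858,-.2915; q=tool(np.deg2rad(5.4))
r.move_to(np.array([X,Yc,.20]),q); r.move_linear(np.array([X,Yc,.112]),vel=.12)
d=optics.get_image("wrist"); T=wristT(r,d); cv2.imwrite("pics/w8.png",d["pixels"][:,:,::-1]); np.savez("w8.npz",T=T,**d)
np.savez("t8.npz",**optics.get_image("top"));dd=optics.get_image("scene");np.savez("s8.npz",**dd);cv2.imwrite("pics/s8.png",dd["pixels"][:,:,::-1])
print(r.current_t(),np.round(r.current_contact_force(),1))
P=cloud(d,T); z=P[...,2]; zs=cv2.medianBlur(z.astype(np.float32),3)
m=(zs>.108)&(zs<.128)&(P[...,0]>.4)&(P[...,0]<.58)&(P[...,1]>-.4)&(P[...,1]<-.2); v,u=np.nonzero(m); print(rect(onplane(d,np.c_[u,v],.119,T)))
a=cv2.resize(d["pixels"][:,:,::-1],(420,315)); b=cv2.resize(dd["pixels"][90:210,150:310,::-1],(420,315),interpolation=2); cv2.imwrite("pics/m8.png",cv2.vconcat([a,b])[:600])
```

```text
39.9083 [ 0.2 -0.2 -2. ]
(array([ 485.5, -284.8]), array([94.5, 88.8]), -84.77)
```

View pics/m8.png

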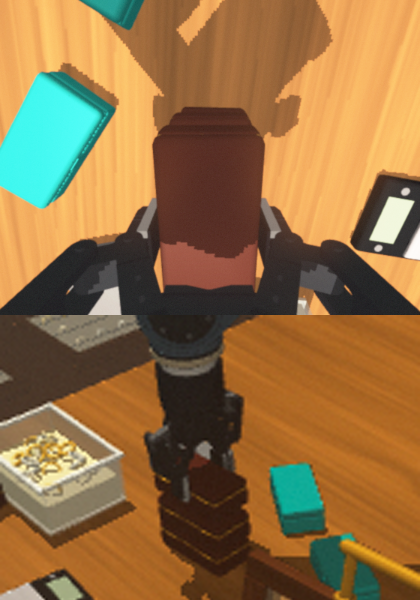

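Run:
```python
from h import *
c=np.array([.4858,-.2915]);a=np.deg2rad(5.4);ex=np.array([np.cos(a),np.sin(a)]);ey=np.array([-np.sin(a),np.cos(a)])
for n in ("w8","s8"):
    d=dict(np.load(n+".npz"));P=cloud(d,d.get("T"));D=P[...,:2]-c;X=D@ex*1000;Y=D@ey*1000;Z=P[...,2]*1000
    for lab,lo,hi in (("held",90,114),("upper",42,66),("lower",6,30)):
        m=(Z>lo)&(Z<hi)
        e=m&(abs(X)<20)&(Y>45)&(Y<66); s=m&(abs(Y)<60)&(X>18)&(X<38)
        s2=s&(Y>15)
        print(n,lab,"end y",e.sum(),np.median(Y[e]).round(1) if e.any() else None,"side x",s.sum(),np.median(X[s]).round(1) if s.any() else None,"(Y>15)",np.median(X[s2]).round(1) if s2.any() else None)
        if s.sum()>50: print("   x-slope deg",np.degrees(np.arctan(np.polyfit(Y[s],X[s],1)[0])).round(2))
```

```text
w8 held end y 1212 52.4 side x 492 26.1 (Y>15) 22.5
   x-slope deg -14.48
w8 upper end y 503 53.6 side x 129 23.3 (Y>15) 23.3
   x-slope deg -73.35
w8 lower end y 293 53.4 side x 93 25.0 (Y>15) 25.0
   x-slope deg -79.22
s8 held end y 60 51.4 side x 118 29.1 (Y>15) 28.8
   x-slope deg -2.02
s8 upper end y 54 53.5 side x 145 29.6 (Y>15) 29.2
   x-slope deg -1.67
s8 lower end y 53 52.7 side x 136 31.2 (Y>15) 31.3
   x-slope deg -1.43
```

Run:
```python
from h import *
from cell import r,optics
a=np.deg2rad(5.4);ex=np.array([np.cos(a),np.sin(a),0]);ey=np.array([-np.sin(a),np.cos(a),0])
p=np.array([.4858,-.2915,0])+.0016*ey+.0003*ex
z=.105; r.move_linear(p+[0,0,z],vel=.05); F0=np.array(r.current_contact_force())
while z>.097:
    z-=.0008; r.move_linear(p+[0,0,z],vel=.03); F=np.array(r.current_contact_force())-F0
    if F[2]>3: break
print(z,F.round(1),r.current_t())
r.sleep(.2); o=r.current_opening()
for k in (.01,.03,.06,.13): r.set_gripper(o+k,20)
print(np.round(r.current_contact_force(),1))
r.move_linear(p+[0,0,.19],vel=.12); print(np.round(r.current_contact_force(),1))
r.move_to(np.array([.36,-.10,.32]),tool(np.pi/2)); print(r.current_t())
dd=optics.get_image("scene");t=optics.get_image("top");print(lid_angle(dd))
np.savez("s9.npz",**dd)
for d,n in ((dd,"s"),(t,"t")):
    P=cloud(d);D=P-p;X=D@ex*1000;Y=D@ey*1000;Z=P[...,2]*1000
    m=(abs(X)<45)&(abs(Y)<70)&(Z>100)&(Z<116);v,u=np.nonzero(cv2.morphologyEx(m.astype(np.uint8),cv2.MORPH_OPEN,np.ones((3,3)))); print(n,rect(onplane(d,np.c_[u,v],.108)),np.median(Z[m]))
    for lab,lo,hi in (("held",78,102),("upper",42,66),("lower",6,30)):
        m=(Z>lo)&(Z<hi);e=m&(abs(X)<20)&(Y>42)&(Y<66);s=m&(abs(Y)<50)&(X>18)&(X<40)
        if s.sum()>20: print(n,lab,"end y",e.sum(),np.median(Y[e]).round(1),"side x",s.sum(),np.median(X[s]).round(1),"slope",np.degrees(np.arctan(np.polyfit(Y[s],X[s],1)[0])).round(2))
b=dd["pixels"][:,:,::-1].copy(); b[:300,:1]=b[:300,:1]
cv2.imwrite("pics/final.png",cv2.vconcat([cv2.resize(b,(400,300)),cv2.resize(t["pixels"][:,:,::-1],(400,300))]))
```

```text
0.10180000000000002 [-1.   0.5  7.6] 41.2
[-0.2 -0.  -0.6]
[-0.2  0.2 -0. ]
44.3167
(np.int64(1117), np.int64(442), np.float64(1.373), np.float64(0.2671), array([0.6552, 0.2218, 0.349 ]))
s (array([ 492. , -286.3]), array([113.1,  60.3]), -84.56) 107.04728739166586
s held end y 62 51.8 side x 123 28.9 slope -0.46
s upper end y 57 51.6 side x 125 29.5 slope -1.18
s lower end y 54 50.7 side x 113 31.4 slope 0.13
t (array([ 486.5, -289.3]), array([109.3,  56.7]), -84.35) 107.68459883564407
```

View pics/final.png

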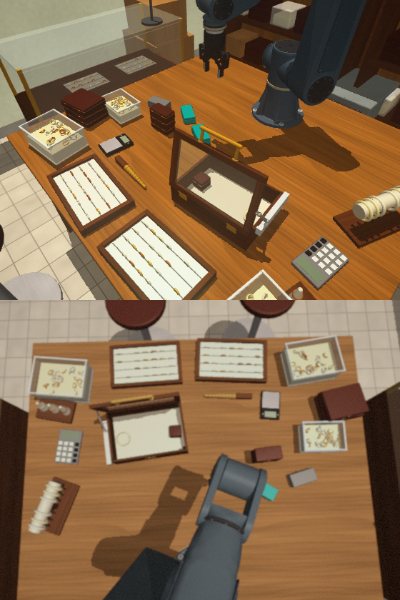

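The picture shows three cases stacked squarely (scene ~(160,113)), the lid open on its stay, the other goods in place and the arm clear.

```bash
python3 -c "
from cell import r
print(r.current_contact_force().round(1),r.current_t()); r.hand_in()"
```

```text
[ 1.1 -0.2  0.1] 44.4167
the job is handed in; nothing more can be done
```

The job is done and handed in at 44.4 s; hand-in reports no verdict.

- **Lid:** I raised it to about 1.45 rad, eased it back until the stay took the load, and let go. My last check read 1.373 rad against the nominal 1.36, the same as before the case was moved.
- **Jewel case, laying down:** I lifted it out of the showcase and set its hinge edge on the counter at about 30°. I then lowered it onto the counter on the lower finger, with only a few millimetres of free settling at the end. It lay flat, lid up, with its top about 35 mm above the counter (36 mm nominal).
- **Jewel case, stacking:** I let go, gripped it again across its width and set it on the column. In the last check the new case was within about 1 mm of the upper case. It was turned by about the same angle as the column, and its top was at 107–108 mm (108 mm nominal).
- **Column:** The top camera puts the placed case within about 1 mm of where it showed the column's top before placing. The scene camera's outline sits 3–7 mm away, as it did before placing.
- **Disagreement in the last checks:** The scene camera's side faces put the lower case about 2 mm off the upper one. That offset was there before placing, so I read it as depth error.
- **Forces:** The largest was about 45 N at the wrist while the lid was going up, when the handle slid a little in the grip. The limit is 120 N.
- **Other goods:** They looked undisturbed in the last picture. I checked that by eye, not by measurement. The arm stood clear at hand-in.

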